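# Fit the tension spring of a gilder's moulding clamp

### The arm

A 6-joint arm with a two-finger parallel gripper is mounted at the origin on the work surface. World frame = base frame: x ahead of the robot, y to its left, z up, the work surface at z = 0. Lengths are in mm, angles in rad, forces in N, time in s.
With the tool pointing down it reaches from about 300 to 775 mm from the base axis. Payload 14.6 kg.
Tool frame: the origin (TCP) lies between the finger pads; the fingertips stand manip.tip_reach ahead of it and the grasp point (between the pads) lies 5 mm behind it (manip.tip_reach is the distance from the TCP to the fingertips, in mm); z points along the fingers, y is the line along which they close (so a half turn about z gives the same grasp; the last joint's range is limited). The gripper opens to 94 mm and grips with 3 to 60 N. Pads are 16 mm wide; open, the fingers measure 119 mm over their backs; the gripper's body (75 mm by 177 mm) begins 78 mm behind the grasp point.
Start: joints at [1.257, 0.3, 1.521, -0, 1.321, -0.067], TCP at [134.364, 533.325, 219.446] pointing down, gripper open.
Joint ranges: [-3.03, 3.03], [-0.79, 2.21], [0.23, 2.52], [-1.04, 4.18], [0, 3.07], [-2.55, 2.55]. Speed limits (rad/s): [2.22, 2.22, 2.57, 3.14, 3.14, 3.14].

### API

Orientations are given as [roll, pitch, yaw] about the fixed x, y, z axes, in that order (R = Rz(yaw) Ry(pitch) Rx(roll)).
In Python, from cell import manip gives the robot as it stands. The module is installed in compiled form; this text tells all that it offers.
- The arm moves only by the shell command python3 -m creep 'ROWS' [FORCE]. ROWS is JSON, a list of rows, each a list of 3 entries, a list of its own where there are three numbers: the opening, from -1 (shut) to 1 (fully open), then the shift along the tool's x, y, z in cm, then the turn about the tool's z in units of 5 degrees (1.0 is 5 degrees). In form: [[grip, [tx, ty, tz], roll], ...]. A call has 1 to 12 rows; each row is the pose to reach, as a shift and turn from the pose commanded when the call began, along the tool's axes at that moment; what a row does not reach only later rows make up. A row lasts 1/10 s, in which the tool goes at most 50 mm and 8.59 degrees, less where a joint would pass 70% of its speed; a pose out of reach is approached as far as the arm can. A call with a gripper value outside its range is refused whole. The fingers move at their own pace and stop on an object; FORCE is the grip in N (left out, the last holds). Time passes only in rows, so rows that repeat a pose let the fingers close. It gives the time, the measured TCP pose, the force, the opening and the grip force at its end, in the units of the state.
- manip.read_state(): the state, without advancing time (a new reading comes with each control period).
- manip.camera(name): name is "scene" or "side" or "wrist"; returns the picture (420x560x3 uint8, red, green, blue); there is no depth.
- manip.camera_params(name): a dict with "fovy" (degrees; the focal length in pixels is half the picture's height over the tangent of half this angle, whatever the lens; pixels are square), "cx", "cy" (the principal point, pixels), "origin" and "attitude" of the camera in the world. Camera axes: x right, y down, z forward; pixel columns grow to the right and rows downward; lengths in mm; the calibration is good to about 2 mm. The wrist camera is an equidistant fisheye: a pixel r from the principal point sees the ray r / f radians off the axis. A picture is of the moment at which its call begins: read the wrist's pose just before it. camera_params takes no time and is no camera call; for the wrist camera it gives the pose at the moment of the call.
- manip.sign_off(): hands the job in; it is judged then, once.
The state is a dict: "clock": time; "joints": joint angles; "qd": joint speeds; "effort": joint torques, N m; "eef_pos": TCP position; "eef_rot": TCP orientation; "wrist_force": force on the tool from outside, world axes, zero at the start; "moment": the same for the moment, N m; "finger_gap": finger opening in mm; "finger_force": force on a finger pad.
Only numpy, scipy, OpenCV 4.12 (cv2) and the standard library are available. Lean on these libraries where they do the work, as an engineer would, in place of code of your own. Each camera call takes 0.05 s, during which the arm holds its last target. There are 200 camera calls.

### The job

Fit the clamp's tension spring. Take it off its wooden rest, put its headed hook pin down through the keyhole in the blue lever and draw it into the narrow slot so that it is caught, and stretch the spring and set its eye over the brass post (its place along its slot differs from jig to jig, so look or feel for it), down under the post's head, so that the spring stays on by itself and holds the lever shut against the gilded moulding. Work gently: do not press hard on the lever or the jig, do not overstretch the spring beyond about 45 mm, and leave the jar, brush and cup where they are.

Things in the scene. Friction and masses are not known exactly. Their poses are not given: they have to be found in the camera images.
- spring: Loose steel tension spring, coil 13 mm across, pin down on the rest. Origin: middle of its red grip sleeve (12 wide in x, 26 long in y, 16 mm high), on the axis. +y to the hook end, z up. Flat eye ring at y = -28, hook pin at y = 97 mm. Stiff as a bar; stretches along y only, from 3 N, 0.3 N per mm, stop at 60 mm, spoiled over 45. 100 g. Fingers can reach 19 mm below the sleeve's middle.
- eye (a point): Centre of the spring's eye: a flat ring of 5 mm round wire, 17 mm inside and 27 mm outside diameter, at the height of the spring's axis, 28 mm from the sleeve's middle.
- pin_neck (a point): Middle of the hook pin's neck, 12.5 mm below the spring's axis, 125 mm along the axis from the eye's centre when slack. From the axis down: a 16 mm collar to 8 mm, a neck of 5 mm diameter to 17 mm, a head of 11 mm diameter to 23 mm, its lower rim chamfered to 8 mm diameter at the tip.
- rest: Fixed light wooden rest for the spring: block 20 x 44 mm, top at 43.5 mm, on an 80 x 70 x 10 mm foot. Origin: under its middle, on the table.
- jig: Fixed plywood clamping jig, base 165 x 250 x 14 mm, with a gilded moulding (x = 28 to 78 mm, top at 33 mm), a dark fence (top at 40 mm), the post and the lever. Origin on the table, on the line (jig y) from the post to the lever's slot when the lever is shut: post at x = 0, y = -63 to -87 mm, slot end at x = 0, y = +75 mm.
- post_track (a point): Middle of the post's range, not the post: the brass post on its 30 mm steel shoulder is clamped anywhere within 12 mm of this point along jig y; nothing measures where (see it or feel for it). Shoulder top 45 mm above the table; neck 7 mm diameter from 45 to 59; head 13 mm diameter from 59 to 62, tapering to 8 mm at its top, 64.5 mm. This point: 52 mm up, on the line of the post's axis.
- lever (a joint): Angle of the blue clamp lever about its upright hinge at jig x = 88, y = 75 mm. 0: shut (stop), its rubber pad against the moulding's end, the keyhole at jig x = 0; positive: open, the keyhole end swung away from the post. Friction of about 1.5 N at the keyhole: it stays where it is left.
- keyhole (a point): Centre of the keyhole's wide opening in the lever, at its top face, 50 mm above the table. The opening is 13.5 x 13.5 mm, through the 4 mm thick plate. z up; the slot, 7 mm wide, runs from the opening along -y, towards the post. Free space below the plate down to 14 mm above the table.
- slot_end (a point): Where the pin's axis stands when the pin rests at the closed end of the slot, at the lever's top face, 14 mm from the middle of the wide opening along the keyhole's -y. Same axes as the keyhole.
- jar: Jar of size, 60 mm across, 70 mm high, bystander. Origin: centre of its underside.
- brush: Gilder's brush lying on the table, bystander. Origin at its middle.
- cup: Terracotta cup, 70 mm across, 60 mm high, bystander. Origin: centre of its underside.
Things that resemble listed ones, but are neither listed nor needed, are in the scene too. Leave any purple look-alike of the spring alone.

How it is judged (in metres and radians):
On the way:
1. the pin is through the keyhole and drawn to the end of the slot, its head under the lever (horizontal distance between pin_neck and slot_end below 0.0045 m and z of pin_neck in the frame of slot_end between -0.007 and 0.0022 m), for 0.2 s.
At the end, for the whole second after the job is handed in: Pin neck within 4.5 mm of the slot end, its head under the lever; lever shut (under 0.03 rad); spring let go and still, held stretched by the post (pin neck to eye over 130 mm), its eye under the post's head (eye centre 44 to 58.5 mm above the table, within 8 mm of the jig's y axis) (all of step 1 and x of eye in the frame of jig between -0.008 and 0.008 m and height (world z) of eye between 0.044 and 0.0585 m and value of joint lever below 0.03 rad and distance between eye and pin_neck above 0.13 m and linear speed of spring below 0.02 m/s); the robot touches nothing.
It fails at once if the spring is overstretched (more than 45 mm) (distance between eye and pin_neck above 0.1715 m).
It fails at once if the spring is pressed or jerked against the lever with more than 22 N (contact force between spring and lever above 22 N).
It fails at once if the spring is pressed or jerked against the jig (post and lever together) with more than 40 N (contact force between spring and jig above 40 N).
It fails at once if the robot itself pushes on the jig or lever with more than 15 N (contact force between any of the arm, the fingers and jig above 15 N).
It fails at once if the jar, brush or cup is moved by more than 20 mm (distance of any of jar, brush, cup from where it was at the start of the episode above 0.02 m).
It also fails if it takes over 72 s, if anything falls off the work surface, if the arm or the gripper's body presses on something with over 40 N, if the wrist force passes 120 N, or if a joint passes its speed limit or range.

## Working session

There is one attempt and no reset: what is moved stays moved. The work goes in short steps, Python scripts to look and compute and a shell command to move; the robot and the scene stay as the last step left them, time stands still between calls to the robot, and variables do not carry over. Pictures are saved under pics/ and viewed, at most 10 in all, crops included, and the job is handed in when it is done.

```bash
mkdir -p pics; ls
cat > h.py <<'E'
import numpy as np,cv2
from cell import manip
from scipy.spatial.transform import Rotation as R
def cam(n):
    p=manip.camera_params(n); im=manip.camera(n); return p,im
E
python3 - <<'E'
from h import *
print(manip.read_state(), manip.tip_reach)
for n in ["scene","side","wrist"]:
    p,im=cam(n); print(n,p); cv2.imwrite(f"pics/{n}0.png",im[:,:,::-1]); np.save(f"pics/{n}0.npy",im)
E
```

```text
pics
{'clock': 0.0, 'joints': array([ 1.25739145e+00,  3.00468332e-01,  1.52157769e+00, -1.89085589e-05,
        1.32069708e+00, -6.65889207e-02]), 'qd': array([-2.47288098e-04,  1.02355959e-03,  4.06667075e-04,  6.67723053e-04,
        1.00912056e-03, -3.60122480e-05]), 'effort': array([-6.26642377e-04, -5.31805372e+01, -3.52734089e+01,  7.08121830e-02,
        2.44405976e-02, -4.51423125e-05]), 'eef_pos': array([134.30046265, 533.09827716, 218.88927334]), 'eef_rot': array([-3.14044353e+00, -5.82765923e-05,  2.89478136e+00]), 'wrist_force': array([-0.49281732,  0.3965361 ,  0.56015156]), 'moment': array([-0.04815106,  0.02487904, -0.01310512]), 'finger_force': 0.0, 'finger_gap': 93.80692005101525} 14.0
scene {'fovy': 53.77470426876183, 'cx': 272.75414742475516, 'cy': 206.36910772223217, 'origin': array([960.80633408, 413.60011772, 658.86550078]), 'attitude': array([-2.45532465, -0.0157479 ,  2.35074795])}
side {'fovy': 53.82343901815683, 'cx': 287.7305165153388, 'cy': 201.54378927124768, 'origin': array([ 253.12482775, -289.79056566,  735.84395224]), 'attitude': array([-2.48078218,  0.00844139, -0.71378791])}
wrist {'fovy': 65.70646984690485, 'cx': 274.27294617134885, 'cy': 207.95891863434727, 'origin': array([ 52.7886838 , 554.18088863, 384.41340519]), 'attitude': array([2.85080081e+00, 8.18871049e-04, 1.32443003e+00])}
```

View pics/scene0.png

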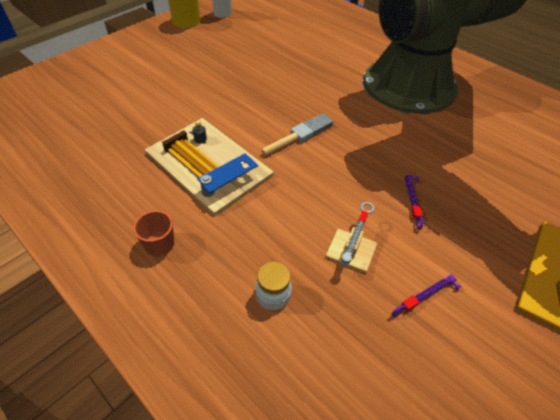

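View pics/side0.png

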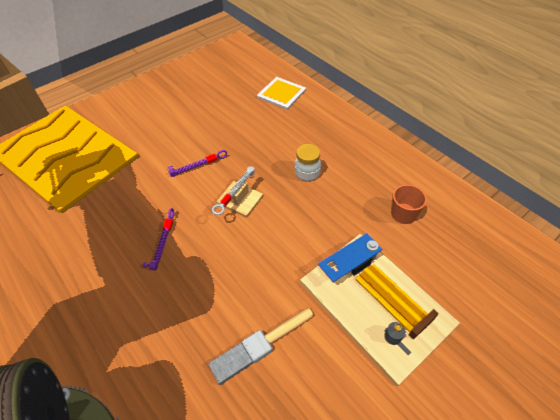

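The scene picture shows the spring on its rest: sleeve about (364,216), eye (367,207), hook (347,260). The blue lever is near (230,173) and the post near (199,132). In the side picture the sleeve is at (225,198), the eye at (218,209), the lever at (350,258) and the post at (395,333). Next I'll make enlarged crops of the spring and jig in both views.

```bash
cat >> h.py <<'E'
def ray(p,u,v,fish=False):
    f=210/np.tan(np.radians(p['fovy'])/2); a=np.array([u-p['cx'],v-p['cy']])
    if fish:
        r=np.hypot(*a); th=r/f; d=np.r_[a/max(r,1e-9)*np.sin(th),np.cos(th)]
    else: d=np.r_[a/f,1.]
    d=R.from_euler('xyz',p['attitude']).apply(d); return p['origin'],d/np.linalg.norm(d)
def plane(r,z): o,d=r; return o+d*(z-o[2])/d[2]
def tri(rs):
    A=sum(np.eye(3)-np.outer(d,d) for o,d in rs); b=sum((np.eye(3)-np.outer(d,d))@o for o,d in rs)
    x=np.linalg.solve(A,b); return x,[np.linalg.norm(np.cross(d,x-o)) for o,d in rs]
E
python3 - <<'E'
from h import *
s=np.load('pics/scene0.npy');t=np.load('pics/side0.npy')
def crop(im,u,v,w,h,k): return cv2.resize(im[v:v+h,u:u+w],None,fx=k,fy=k,interpolation=cv2.INTER_CUBIC)
a=crop(s,140,115,135,100,3);b=crop(t,295,225,135,100,3);b2=crop(t,295,280,135,100,3)
c=crop(s,330,195,90,75,4);d=crop(t,200,160,90,75,4)
top=np.hstack([a[:, :400],b[:, :400]]);bot=np.hstack([c,d,np.zeros((300,80,3),np.uint8)])
cv2.imwrite('pics/crop1.png',np.vstack([top,bot])[:600,:,::-1])
E
```

```text
(no output)
```

View pics/crop1.png

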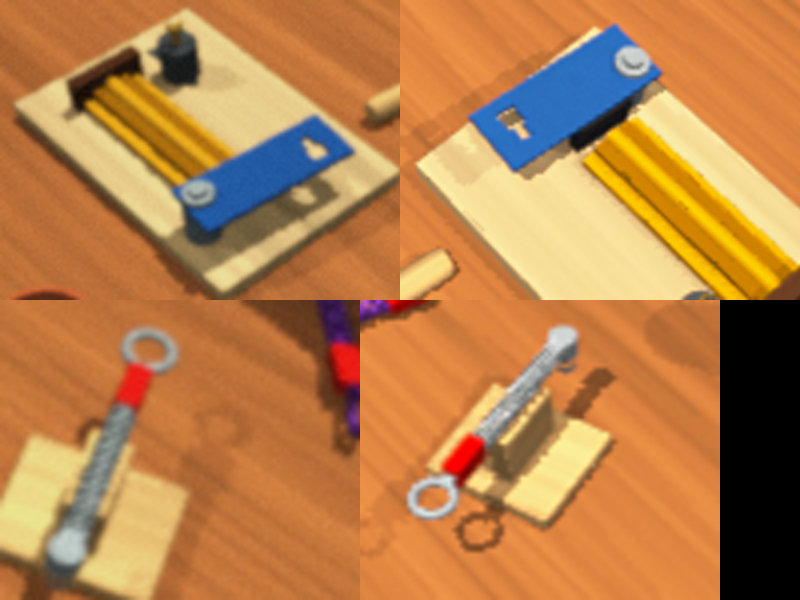

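The crops (scene views on the left, side views on the right) show the keyhole with its narrow part towards the post and the hinge screw at scene (206.7,178.3) and side (372.3,245.7). The eye is at scene (367.3,207.8) and side (218.3,209.3), and the collar top at scene (347.5,257) and side (251,169). Next I'll triangulate these points.

Run:
```python
from h import *
s=np.load('pics/scene0.npy');t=np.load('pics/side0.npy')
ps=manip.camera_params('scene');pt=manip.camera_params('side')
def red(im,box):
    h=cv2.cvtColor(im,cv2.COLOR_RGB2HSV);u,v,w,hh=box
    m=((h[...,0]<4)|(h[...,0]>176))&(h[...,1]>200)&(h[...,2]>100);q=np.zeros_like(m);q[v:v+hh,u:u+w]=m[v:v+hh,u:u+w]
    ys,xs=np.nonzero(q);return xs.mean(),ys.mean(),len(xs)
a=red(s,(345,200,35,30));b=red(t,(212,180,30,30));print(a,b)
P={'sleeve':(a[:2],b[:2]),'eye':((367.3,207.8),(218.3,209.3)),'collar':((347.5,257),(251,169)),
'hinge':((206.7,178.3),(372.3,245.7)),'post':((199,125),(396,326)),'key':((244.8,165.5),(332,264))}
for k,(u,v) in P.items():
    x,e=tri([ray(ps,*u),ray(pt,*v)]);print(k,x.round(1),np.round(e,1))
def blue(im,p):
    h=cv2.cvtColor(im,cv2.COLOR_RGB2HSV);m=((h[...,0]>100)&(h[...,0]<125)&(h[...,1]>150)&(h[...,2]>90)).astype(np.uint8)
    n,l,st,c=cv2.connectedComponentsWithStats(m);i=1+np.argmax(st[1:,4]);
    holes,hi=cv2.findContours((l==i).astype(np.uint8),cv2.RETR_CCOMP,cv2.CHAIN_APPROX_NONE)
    for cn,hh in zip(holes,hi[0]):
        if len(cn)>6:
            M=cv2.moments(cn);c=(M['m10']/M['m00'],M['m01']/M['m00']);print(hh[3],M['m00'],np.round(c,1),plane(ray(p,*c),50).round(1))
        if hh[3]<0:
            print([plane(ray(p,*q),50).round(0)[:2].tolist() for q in cv2.boxPoints(cv2.minAreaRect(cn))])
blue(s,ps);blue(t,pt)
```

```text
(np.float64(363.17391304347825), np.float64(215.8913043478261), 46) (np.float64(226.0983606557377), np.float64(199.0983606557377), 61)
sleeve [501.1 205.5  55.6] [1.9 1.9]
eye [475.3 197.7  50.4] [1.5 1.5]
collar [592.7 239.9  54.5] [2.7 2.7]
hinge [645.7 -72.8  54.4] [2.1 2.1]
post [ 555.8 -206.6   58.4] [1.5 1.5]
key [562.9 -49.1  48.9] [0.9 0.9]
-1 746.0 [229.3 171.9] [598.  -56.2  50. ]
[[654.0, -86.0], [528.0, -76.0], [546.0, -31.0], [667.0, -43.0]]
0 70.5 [244.3 164.1] [561.  -51.1  50. ]
-1 1124.5 [347.4 258.4] [593.6 -60.6  50. ]
[[545.0, -32.0], [671.0, -46.0], [655.0, -92.0], [534.0, -76.0]]
0 90.0 [332.7 265.6] [561.8 -53.3  50. ]
```

View pics/wrist0.png

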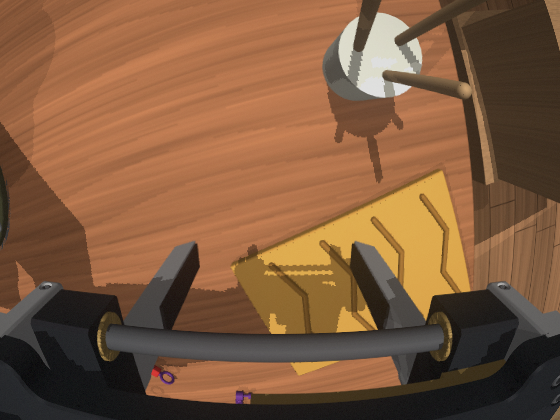

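The wrist view at the start shows only a yellow board and a stool; the spring is just out of view. The tool's +x faces the image top. I'll work out the move to above the sleeve and fit the jig base outline.

```bash
cat >> h.py <<'E'
def st():
    s=manip.read_state(); return s
def to(x,y,z,yaw):
    s=st(); Rm=R.from_euler('xyz',s['eef_rot']).as_matrix(); y0=np.arctan2(Rm[1,0],Rm[0,0])
    d=Rm.T@(np.array([x,y,z])-s['eef_pos']); r=-np.degrees((yaw-y0+np.pi)%(2*np.pi)-np.pi)/5
    print('shift cm',(d/10).round(2),'roll',round(r,2),'| at',s['eef_pos'].round(1),'yaw',round(y0,4),'t',round(s['clock'],2))
E
python3 - <<'E'
from h import *
to(501.5,207,150,0.344)
for n in ['scene','side']:
    im=np.load(f'pics/{n}0.npy');p=manip.camera_params(n);h=cv2.cvtColor(im,cv2.COLOR_RGB2HSV).astype(int)
    m=((h[...,0]>14)&(h[...,0]<32)&(h[...,1]>50)&(h[...,1]<150)&(h[...,2]>110)).astype(np.uint8)
    q=np.zeros_like(m)
    if n=='scene': q[115:215,140:280]=m[115:215,140:280]
    else: q[228:385,295:465]=m[228:385,295:465]
    q=cv2.morphologyEx(q,cv2.MORPH_OPEN,np.ones((3,3)))
    c=max(cv2.findContours(q,cv2.RETR_EXTERNAL,cv2.CHAIN_APPROX_NONE)[0],key=cv2.contourArea)
    w=np.array([plane(ray(p,*k),14)[:2] for k in cv2.convexHull(c)[:,0]]).astype(np.float32)
    print(n,cv2.contourArea(c),cv2.minAreaRect(w),cv2.boxPoints(cv2.minAreaRect(w)).round(0).tolist())
E
```

```text
shift cm [-43.58 -22.65   6.92] roll 29.23 | at [134.3 533.2 219. ] yaw 2.8948 t 0.15
scene 2024.0 ((587.36376953125, -144.27462768554688), (254.75436401367188, 168.83653259277344), 88.59759521484375) [[500.0, -270.0], [669.0, -274.0], [675.0, -19.0], [506.0, -15.0]]
side 7193.5 ((586.991455078125, -146.63973999023438), (249.99798583984375, 168.76629638671875), 88.54110717773438) [[499.0, -269.0], [668.0, -274.0], [675.0, -24.0], [506.0, -20.0]]
```

```bash
python3 -m creep '[[1,[-10,-5,1.6],6],[1,[-20,-10,3.2],12],[1,[-30,-15,4.8],20],[1,[-43.6,-22.65,6.9],29.2],[1,[-43.6,-22.65,6.9],29.2],[1,[-43.6,-22.65,6.9],29.2],[1,[-43.6,-22.65,6.9],29.2],[1,[-43.6,-22.65,6.9],29.2],[1,[-43.6,-22.65,6.9],29.2],[1,[-43.6,-22.65,6.9],29.2],[1,[-43.6,-22.65,6.9],29.2],[1,[-43.6,-22.65,6.9],29.2]]' 20
python3 -m creep '[[1,[0,0,0],0],[1,[0,0,0],0]]'; python3 -c "
from h import *
to(501.5,207,150,0.344)"
```

```text
clock: 1.35
eef_pos: [502.4, 205.9, 149.7]
eef_rot: [-3.141, 0.001, 1.086]
wrist_force: [0.2, 0.9, -0.6]
finger_gap: 94.1
finger_force: 0.0
clock: 1.55
eef_pos: [501.7, 207.3, 150.4]
eef_rot: [-3.141, 0.0, 1.1]
wrist_force: [-0.3, 0.4, -0.4]
finger_gap: 93.8
finger_force: 0.0
shift cm [-0.03 -0.    0.04] roll 8.66 | at [501.7 207.3 150.4] yaw 1.0997 t 1.55
```

```bash
python3 -m creep '[[1,[0,0,0],2],[1,[0,0,0],3.5],[1,[0,0,0],5],[1,[0,0,0],6.5],[1,[0,0,0],8.66],[1,[0,0,0],8.66],[1,[0,0,0],8.66]]'
python3 - <<'E'
from h import *
p,im=cam('wrist');np.save('pics/w1.npy',im);np.save('pics/w1p.npy',p,allow_pickle=True);cv2.imwrite('pics/w1.png',im[:,:,::-1])
to(501.5,207,150,0.344);print(p)
E
```

```text
clock: 2.25
eef_pos: [501.6, 207.4, 150.5]
eef_rot: [3.142, -0.0, 0.343]
wrist_force: [-0.0, -0.4, 0.2]
finger_gap: 93.8
finger_force: 0.0
shift cm [-0.03  0.03  0.05] roll -0.0 | at [501.7 207.4 150.5] yaw 0.3437 t 2.3
{'fovy': 65.70646984690485, 'cx': 274.27294617134885, 'cy': 207.95891863434727, 'origin': array([580.59339428, 236.05397397, 315.97966307]), 'attitude': array([ 2.85073187e+00,  2.11307041e-04, -1.22756498e+00])}
```

View pics/w1.png

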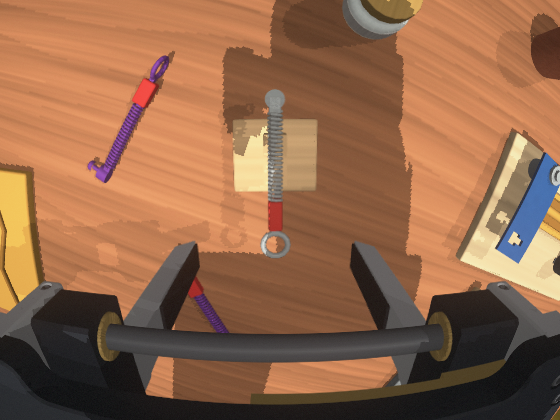

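The wrist view shows the spring upright in the image: collar (275,99), sleeve (275,216), eye (275,244). A purple decoy lies below the left finger, well to the side.

Run:
```python
from h import *
p=np.load('pics/w1p.npy',allow_pickle=True).item();im=np.load('pics/w1.npy')
ps=manip.camera_params('scene');pt=manip.camera_params('side')
h=cv2.cvtColor(im,cv2.COLOR_RGB2HSV);m=((h[...,0]<5)|(h[...,0]>175))&(h[...,1]>200)&(h[...,2]>60);m[:190]=0;m[240:]=0;m[:,:255]=0;m[:,295:]=0
y,x=np.nonzero(m);print(x.mean(),y.mean(),x.min(),x.max(),y.min(),y.max())
for k,u,a,b in [('sleeve',(x.mean(),y.mean()),(363.2,215.9),(226.1,199.1)),('eye',(275.2,244.3),(367.3,207.8),(218.3,209.3)),('collar',(274.8,99.5),(347.5,257),(251,169))]:
    w=ray(p,*u,True);X,e=tri([w,ray(ps,*a),ray(pt,*b)]);print(k,X.round(1),np.round(e,1),'z50',plane(w,50).round(1),'z58',plane(w,58).round(1))
to(502,206,45,.344)
```

```text
<stdin>:5: RuntimeWarning: Mean of empty slice.
  ret = ret.dtype.type(ret / rcount)
Traceback (most recent call last):
ValueError: zero-size array to reduction operation minimum which has no identity
```

Run:
```python
from h import *
p=np.load('pics/w1p.npy',allow_pickle=True).item();im=np.load('pics/w1.npy').astype(int)
ps=manip.camera_params('scene');pt=manip.camera_params('side')
m=(im[...,0]>2.5*im[...,1])&(im[...,0]>60);m[:190]=0;m[240:]=0;m[:,:255]=0;m[:,295:]=0
n,l,s,c=cv2.connectedComponentsWithStats(m.astype(np.uint8));i=1+np.argmax(s[1:,4]);y,x=np.nonzero(l==i);print(im[216,275],x.mean(),y.mean(),x.min(),x.max(),y.min(),y.max())
for k,u,a,b in [('sleeve',(x.mean(),y.mean()),(363.2,215.9),(226.1,199.1)),('eye',(275.2,244.3),(367.3,207.8),(218.3,209.3)),('collar',(274.8,99.5),(347.5,257),(251,169))]:
    w=ray(p,*u,True);X,e=tri([w,ray(ps,*a),ray(pt,*b)]);print(k,X.round(1),np.round(e,1),'z50',plane(w,50).round(1),'z58',plane(w,58).round(1))
to(502,206,45,.344)
```

```text
[171  54  45] 274.8992042440318 215.91511936339523 268 281 202 230
sleeve [501.  206.1  55.4] [0.9 1.6 2.4] z50 [499.1 206.4  50. ] z58 [501.5 207.3  58. ]
eye [475.  197.5  50.6] [0.6 1.4 1.7] z50 [474.2 197.2  50. ] z58 [477.4 198.4  58. ]
collar [592.1 239.7  54.4] [0.9 2.5 2.9] z50 [591.4 239.5  50. ] z58 [591.1 239.4  58. ]
shift cm [-0.02  0.14 10.55] roll -0.0 | at [501.7 207.4 150.5] yaw 0.3437 t 2.3
```

```bash
python3 -m creep '[[0,[-0.07,0.03,4],0],[-0.3,[-0.07,0.03,7],0],[-0.3,[-0.07,0.03,9],0],[-0.3,[-0.07,0.03,10.55],0],[-0.3,[-0.07,0.03,10.55],0],[-1,[-0.07,0.03,10.55],0],[-1,[-0.07,0.03,10.55],0],[-1,[-0.07,0.03,10.55],0],[-1,[-0.07,0.03,10.55],0],[-1,[-0.07,0.03,10.55],0],[-1,[-0.07,0.03,10.55],0],[-1,[-0.07,0.03,10.55],0]]' 30; python3 -m creep '[[-1,[0,0,0],0],[-1,[0,0,0],0]]'
```

```text
clock: 3.5
eef_pos: [501.3, 206.7, 45.1]
eef_rot: [-3.142, -0.0, 0.339]
wrist_force: [-0.7, 0.2, 0.7]
finger_gap: 11.6
finger_force: 30.0
clock: 3.7
eef_pos: [501.3, 206.7, 45.1]
eef_rot: [3.142, -0.0, 0.339]
wrist_force: [-0.3, 0.2, 2.8]
finger_gap: 11.6
finger_force: 30.0
```

```bash
python3 -m creep '[[-1,[0,0,-1],0],[-1,[0,0,-3],0],[-1,[0,0,-5.5],0],[-1,[0,0,-8],0],[-1,[0,0,-8],0],[-1,[0,0,-8],0]]' 45; python3 -c "
from h import *
to(559.6,-147,120,1.546)"
```

```text
clock: 4.3
eef_pos: [501.2, 206.6, 125.0]
eef_rot: [3.142, -0.0, 0.339]
wrist_force: [0.1, -0.5, -1.2]
finger_gap: 11.3
finger_force: 45.0
shift cm [-6.25 35.29  0.5 ] roll -13.83 | at [501.2 206.6 125. ] yaw 0.3391 t 4.3
```

```bash
python3 -m creep '[[-1,[-0.5,2,0],-0.5],[-1,[-1,5,0],-1.7],[-1,[-1.6,8.5,0],-3],[-1,[-2.2,12,0],-4.5],[-1,[-2.8,15.5,0],-6],[-1,[-3.5,19,0],-7.5],[-1,[-4.1,22.5,0],-9],[-1,[-4.8,26,0.2],-10.3],[-1,[-5.3,29.5,0.3],-11.6],[-1,[-5.8,32.5,0.5],-12.8],[-1,[-6.1,34.5,0.5],-13.5],[-1,[-6.25,35.3,0.5],-13.8]]'; python3 -m creep '[[-1,[0,0,0],0],[-1,[0,0,0],0]]';python3 - <<'E'
from h import *
to(559.6,-147,120,1.546)
p,im=cam('wrist');np.save('pics/w2.npy',im);np.save('pics/w2p.npy',p,allow_pickle=True);cv2.imwrite('pics/w2.png',im[:,:,::-1])
E
```

```text
clock: 5.5
eef_pos: [559.1, -148.8, 118.2]
eef_rot: [-3.139, -0.001, 1.544]
wrist_force: [-0.1, 1.5, -1.7]
finger_gap: 11.6
finger_force: 45.0
clock: 5.7
eef_pos: [559.3, -146.6, 118.9]
eef_rot: [-3.14, -0.001, 1.542]
wrist_force: [-0.0, -0.4, -0.5]
finger_gap: 11.4
finger_force: 45.0
shift cm [-0.04  0.04 -0.11] roll -0.04 | at [ 559.3 -146.6  118.9] yaw 1.5423 t 5.7
```

View pics/w2.png

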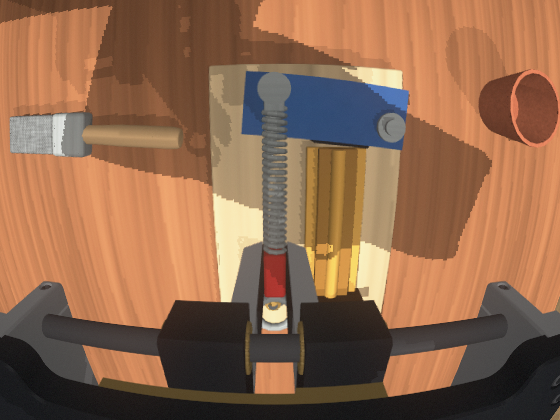

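The wrist view shows the collar (274,88) covering the keyhole and the brass post visible through the eye near (275,307). I'll step sideways and lower to uncover the keyhole.

```bash
python3 -m creep '[[-1,[0,-1,0.5],0],[-1,[0,-2.5,1.5],0],[-1,[0,-3.5,2.5],0],[-1,[0,-3.5,2.9],0],[-1,[0,-3.5,2.9],0],[-1,[0,-3.5,2.9],0]]';python3 - <<'E'
from h import *
to(559.6,-147,120,1.546)
p,im=cam('wrist');np.save('pics/w3.npy',im);np.save('pics/w3p.npy',p,allow_pickle=True);cv2.imwrite('pics/w3.png',np.vstack([cv2.resize(im[30:180,180:420],None,fx=3,fy=3,interpolation=cv2.INTER_CUBIC)[:,:,::-1],cv2.resize(im[240:320,180:420],None,fx=1.8,fy=1.8)[:,:,::-1].copy() if 0 else np.zeros((1,720,3),np.uint8)]))
cv2.imwrite('pics/w3b.png',cv2.resize(im[240:360,180:420],None,fx=3,fy=3)[:,:,::-1])
E
```

```text
clock: 6.35
eef_pos: [525.4, -145.9, 91.3]
eef_rot: [3.141, 0.0, 1.544]
wrist_force: [-0.2, -0.1, -2.3]
finger_gap: 11.7
finger_force: 45.0
shift cm [-0.02  3.43 -2.86] roll -0.03 | at [ 525.4 -145.9   91.3] yaw 1.5436 t 6.35
```

View pics/w3.png

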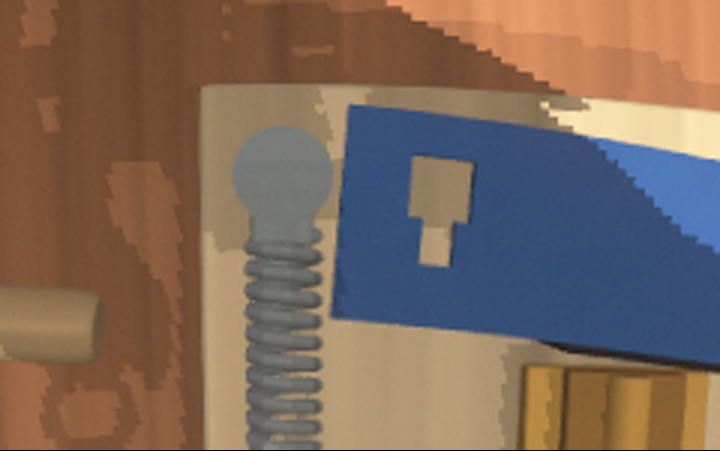

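The crop shows the keyhole clear of the spring: wide opening centred at crop (441,189), i.e. pixel (327,93), with the slot running down from it. The collar is at crop (283,173), i.e. pixel (274.3,87.7).

```bash
cat > key.py <<'E'
from h import *
def keyhole(im,p):
    h=cv2.cvtColor(im,cv2.COLOR_RGB2HSV);m=((h[...,0]>100)&(h[...,0]<128)&(h[...,1]>130)).astype(np.uint8)
    cs,hi=cv2.findContours(m,cv2.RETR_CCOMP,cv2.CHAIN_APPROX_NONE)
    c=max([c for c,q in zip(cs,hi[0]) if q[3]>=0],key=cv2.contourArea)[:,0]
    mk=np.zeros(m.shape,np.uint8);cv2.drawContours(mk,[c],-1,1,-1);mk&=1-m
    # rectify the lever's top plane (z=50) at 10 px/mm about hole centre
    c0=plane(ray(p,*c.mean(0),True),50)[:2]
    ys,xs=np.nonzero(cv2.resize(mk,None,fx=8,fy=8,interpolation=cv2.INTER_LINEAR)); 
    big=cv2.resize((mk*255),None,fx=8,fy=8,interpolation=cv2.INTER_CUBIC);ys,xs=np.nonzero(big>127)
    P=np.array([plane(ray(p,(x+.5)/8-.5,(y+.5)/8-.5,True),50)[:2] for x,y in zip(xs,ys)])
    return P
E
cat > k1.py <<'E'
from key import *
p=np.load('pics/w3p.npy',allow_pickle=True).item();im=np.load('pics/w3.npy')
P=keyhole(im,p)
for a in np.arange(1.54,1.70,.02):
    y=np.array([np.cos(a),np.sin(a)]);x=np.array([y[1],-y[0]]);u=P@x;v=P@y
    hi=v>v.max()-11;lo=v<v.min()+5
    print(round(a,2),'w',np.ptp(u[hi]).round(2),np.ptp(u[lo]).round(2),'len',np.ptp(v).round(2),'cu',((u[hi].min()+u[hi].max())/2-(u[lo].min()+u[lo].max())/2).round(2),'key',(x*(u[hi].min()+u[hi].max())/2+y*(v.max()-6.75)).round(2),'end',(x*(u[lo].min()+u[lo].max())/2+y*(v.min()+3.5)).round(2))
for z in (96,100,104): print(z,plane(ray(p,274.3,87.7,True),z).round(2))
print(p['origin'],np.cos(1.5436)*97+525.4,np.sin(1.5436)*97-145.9)
E
python3 k1.py
```

```text
1.54 w 15.21 7.68 len 24.83 cu 1.07 key [560.85 -47.68] end [559.33 -62.21]
1.56 w 15.35 7.63 len 24.91 cu 1.38 key [560.84 -47.62] end [559.3  -62.27]
1.58 w 15.53 7.71 len 24.99 cu 1.69 key [560.84 -47.57] end [559.28 -62.32]
1.6 w 15.71 7.79 len 25.12 cu 2.0 key [560.84 -47.46] end [559.28 -62.38]
1.62 w 15.88 7.87 len 25.24 cu 2.31 key [560.83 -47.36] end [559.27 -62.44]
1.64 w 16.06 7.95 len 25.34 cu 2.61 key [560.82 -47.26] end [559.27 -62.5 ]
1.66 w 16.21 8.02 len 25.44 cu 2.91 key [560.81 -47.17] end [559.27 -62.55]
1.68 w 16.38 8.08 len 25.52 cu 3.21 key [560.79 -47.07] end [559.27 -62.61]
96 [527.88 -48.82  96.  ]
100 [527.87 -49.14 100.  ]
104 [527.86 -49.46 104.  ]
[527.43328941 -61.52577448 256.78643115] 528.037718510607 -48.93587033825962
```

View pics/w3b.png

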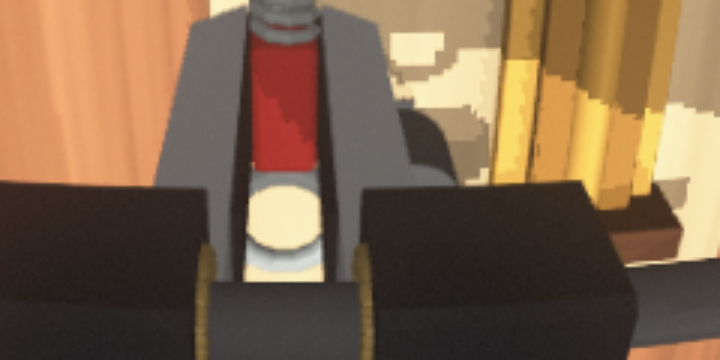

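The wide opening and collar agree with the nominal grasp to within 0.2 mm, and the lever stands about 0.08 rad open. w3b shows the sleeve centred between the fingers and the eye below it, with pale table visible through the ring. Next I'll measure the brass post numerically from w2 and the fixed cameras, and refine the keyhole.

```bash
sed -i 's/np.arange(1.54,1.70,.02)/(1.44,1.46,1.47,1.48,1.5)/' k1.py; python3 k1.py
python3 - <<'E'
from h import *
rays=[]
for n,box in (('scene0',(185,110,30,35)),('side0',(375,310,35,35)),('w2',(255,285,40,45))):
    im=np.load(f'pics/{n}.npy');u,v,w,h=box;c=cv2.cvtColor(im[v:v+h,u:u+w],cv2.COLOR_RGB2HSV).astype(int)
    m=((c[...,0]>15)&(c[...,0]<32)&(c[...,1]>(90 if n=='w2' else 120))&(c[...,2]>60)).astype(np.uint8)
    print(n)
    for r,row in enumerate(m): 
        if row.any(): print(v+r,''.join('.#'[k] for k in row))
E
```

```text
1.44 w 14.65 7.88 len 24.56 cu -0.46 key [560.89 -47.89] end [559.48 -62.13]
1.46 w 14.66 7.84 len 24.44 cu -0.1 key [560.93 -47.95] end [559.46 -62.06]
1.47 w 14.7 7.83 len 24.44 cu 0.06 key [560.94 -47.91] end [559.45 -62.02]
1.48 w 14.84 7.81 len 24.5 cu 0.17 key [560.89 -47.87] end [559.43 -62.05]
1.5 w 14.97 7.77 len 24.62 cu 0.47 key [560.88 -47.8 ] end [559.39 -62.1 ]
96 [527.88 -48.82  96.  ]
100 [527.87 -49.14 100.  ]
104 [527.86 -49.46 104.  ]
[527.43328941 -61.52577448 256.78643115] 528.037718510607 -48.93587033825962
scene0
118 ...............####...........
119 ..............#....#..........
120 ............#........#........
121 ..........##..........#.......
122 ........###...##.......#......
123 ......##..######..............
124 ....##....######..........#...
125 ..##.......####............#..
126 .#..........###..............#
127 #...........###...............
128 .............##...............
129 .............#................
131 #.............................
132 .#............................
133 .#............................
134 .#...........................
[... 1150 characters left out ...]
...####
330 ...................#######......###
331 ....................###..........##
332 ..................................#
333 ..................................#
334 .................................#.
335 ..................................#
w2
302 ...............#########................
303 .............#############..............
304 ..........################..............
305 ..........###..######..###..............
306 ...........##....##....###..............
307 ...........###.........##......#........
308 ............##........##................
309 .............###....##.........#........
310 .................####...................
316 ................................#.......
```

Run:
```python
from h import *
ps=manip.camera_params('scene');pt=manip.camera_params('side');p=np.load('pics/w2p.npy',allow_pickle=True).item()
a=ray(ps,197.8,123.8);b=ray(pt,397.5,326.5);c=ray(p,273.2,304,True)
for r in (a,b,c): print(plane(r,61).round(1))
print(tri([a,b,c]),tri([a,b]))
im=np.load('pics/w2.npy')
print(im[298:314,262:286:2].tolist().__len__());
for v in range(292,314): print(v,' '.join('%02x%02x%02x'%tuple(q) for q in im[v,262:286:2]))
```

```text
[ 556.1 -207.6   61. ]
[ 557.1 -210.1   61. ]
[ 556.4 -210.5   61. ]
(array([ 556.30485971, -209.61522538,   60.88170649]), [np.float64(1.5299853513453732), np.float64(0.8869843643337677), np.float64(0.7721660952631068)]) (array([ 556.35138903, -209.27748428,   60.47024953]), [np.float64(1.1705102927644722), np.float64(1.1705102927645354)])
16
292 362923 7b2f27 9e342d a9362e ab3630 ac3630 ac3730 ad3730 ad362f ae362f ae3831 98312a
293 342723 792b25 9b322b aa362e a9352d ac3730 ab352f ae3731 ae3730 af3731 ad362f 973029
294 342821 74403a 9b322b a8352e a9362e aa352e ab3731 ac362f ad362f b03832 ad362f 95332c
295 312620 65413c 9b322c a8362f a7332c ab362f ae3631 ae3731 af3933 af3731 ac362e 883b36
296 31251e 5b524d 933129 9e302a 9f332c 9f322c a0332c a1322c a2342f a3342d a1332c 724c49
297 342922 64615e 736562 7e5854 8b6662 8b6662 8b6661 8b6762 8c6762 87625d 7e615f 6c6863
298 342822 6b6865 72706d 7c7a75 898782 898883 898783 8a8984 888782 84827d 7c7c78 74736f
299 30241f 747270 73726e 84837d 83837e 848480 848481 82827e 83827f 868782 83837f 7d7d79
300 322622 7b7976 81817d 858580 83837f 83827d 8281
[... 481 characters left out ...]
 30241f f3e1b0 d3a761 8b7c63 6b6761 9f8765 988264 696868 ac8950 d9bb86 f3e1af f8e7b4
307 2d241e f8e9b7 e5c684 dcbd81 6a6867 6b6a68 696867 6d6c66 b18c51 f0dda2 f8e8b6 f8e7b5
308 524639 f8e9b7 f7e8b3 d2aa66 6a6968 6b6a67 6d6d6a 88775d dec085 f7eab7 f8e9b6 f8e7b5
309 55493b f8e8b7 f8ebbb e6c987 a98c5c 7c7464 837864 ac8a57 e0cda0 f8ebb9 f8e9b7 f8e8b7
310 574a3c f8e9b8 f8eabb f8edbc f1e0a5 d9b573 e4cb8b e5d6a7 f8ecbc f8ebba f8e9b8 f8e7b4
311 524638 f8e9b7 f8eaba f8edbb f8ecbb f8eebe f8eebf f8edbd f8ecbb f8eab9 f8e9b8 f8e7b6
312 675947 f8e8b7 f8eaba f8ecbb f8edbc f8eebf f8eebf f8edbd f8edbd f8ebbb f8e8b7 f8e7b4
313 89785d f8e8b7 f8eaba f8edbb f8edbc f8eebd f8eec0 f8edbc f8ecbb f8eab9 f8e8b6 f8e7b5
```

```bash
python3 -c "
from h import *
to(559.1,-144.9,80,1.551)"; python3 -m creep '[[-1,[0.1,1,0],-0.09],[-1,[0.2,2.2,0],-0.09],[-1,[0.2,3.2,0],-0.09],[-1,[0.19,3.37,0.5],-0.09],[-1,[0.19,3.37,1],-0.09],[-1,[0.19,3.37,1.1],-0.09],[-1,[0.19,3.37,1.1],-0.09]]'; python3 -c "
from h import *
to(559.1,-144.9,55,1.551)
p,im=cam('wrist');np.save('pics/w4.npy',im);np.save('pics/w4p.npy',p,allow_pickle=True)
c=cv2.HoughCircles(cv2.medianBlur(cv2.cvtColor(im,7),3)[50:140,220:330],cv2.HOUGH_GRADIENT,1,50,param1=80,param2=12,minRadius=11,maxRadius=24);print(c)
if c is not None: print(plane(ray(p,c[0,0,0]+220,c[0,0,1]+50,True),88))
"
```

```text
shift cm [0.2  3.37 1.14] roll -0.09 | at [ 525.4 -146.    91.4] yaw 1.5435 t 6.4
clock: 7.1
eef_pos: [558.1, -145.1, 79.6]
eef_rot: [-3.141, -0.0, 1.551]
wrist_force: [0.4, -0.5, -0.8]
finger_gap: 11.5
finger_force: 45.0
shift cm [0.02 0.1  2.46] roll 0.0 | at [ 558.1 -145.1   79.6] yaw 1.5511 t 7.1
[[[53.5 37.5 16.3]
  [53.5 89.5 11.8]]]
[559.47336433 -48.19828664  88.        ]
```

```bash
python3 -m creep '[[-1,[0,0,0.5],0],[-1,[0,0,0.5],0],[-1,[0,0,0.5],0]]'; python3 -c "
from h import *
to(559.1,-144.9,55,1.551)"
```

```text
clock: 7.45
eef_pos: [558.4, -145.1, 74.9]
eef_rot: [-3.141, -0.0, 1.551]
wrist_force: [0.0, 0.7, -0.9]
finger_gap: 11.5
finger_force: 45.0
shift cm [0.02 0.07 1.99] roll 0.0 | at [ 558.4 -145.1   74.9] yaw 1.5512 t 7.45
```

```bash
python3 -m creep '[[-1,[0.02,0.07,0],0],[-1,[0.02,0.07,0.4],0],[-1,[0.02,0.07,0.7],0],[-1,[0.02,0.07,0.9],0],[-1,[0.02,0.07,1.1],0],[-1,[0.02,0.07,1.2],0],[-1,[0.02,0.07,1.2],0]]'; python3 -c "
from h import *
to(559.1,-144.9,55,1.551)"
```

```text
clock: 8.15
eef_pos: [559.1, -144.9, 62.8]
eef_rot: [-3.141, -0.0, 1.551]
wrist_force: [1.1, 0.4, -0.9]
finger_gap: 11.5
finger_force: 45.0
shift cm [-0.   -0.    0.78] roll 0.0 | at [ 559.1 -144.9   62.8] yaw 1.5512 t 8.15
```

```bash
python3 -m creep '[[-1,[0,0,0.2],0],[-1,[0,0,0.4],0],[-1,[0,0,0.6],0],[-1,[0,0,0.73],0],[-1,[0,0,0.73],0]]'; python3 -c "
from h import *
to(559.1,-144.9,55.5,1.551)
print(manip.read_state()['wrist_force'])
p,im=cam('wrist');np.save('pics/w5.npy',im);cv2.imwrite('pics/w5.png',cv2.resize(im[40:320,160:440],None,fx=2,fy=2)[:,:,::-1])
p,im2=cam('side');np.save('pics/s5.npy',im2)
"
```

```text
clock: 8.65
eef_pos: [559.1, -144.9, 55.4]
eef_rot: [-3.141, -0.0, 1.551]
wrist_force: [0.4, -0.1, -1.0]
finger_gap: 11.9
finger_force: 45.0
shift cm [-0.    0.   -0.01] roll 0.0 | at [ 559.1 -144.9   55.4] yaw 1.5512 t 8.65
[ 0.44885473 -0.10730966 -0.97620437]
```

```bash
python3 -m creep '[[-1,[-0.3,-0.03,0],0],[-1,[-0.6,-0.06,0],0],[-1,[-0.8,-0.08,0],0],[-1,[-1.0,-0.1,0],0],[-1,[-1.0,-0.1,0],0]]'; python3 -c "
from h import *
to(559.1,-144.9,55.5,1.551)"
```

```text
clock: 9.25
eef_pos: [558.0, -155.2, 55.7]
eef_rot: [3.142, 0.0, 1.551]
wrist_force: [0.8, -0.7, -1.3]
finger_gap: 11.6
finger_force: 45.0
shift cm [1.03 0.09 0.02] roll -0.0 | at [ 558.  -155.2   55.7] yaw 1.5509 t 9.25
```

```bash
python3 -m creep '[[-1,[0,0,-0.1],0],[-1,[0,0,-0.2],0],[-1,[0,0,-0.3],0],[-1,[0,0,-0.35],0],[-1,[0,0,-0.35],0]]'; python3 -m creep '[[-1,[0,0,-0.1],0],[-1,[0,0,-0.2],0],[-1,[0,0,-0.2],0]]'
```

```text
clock: 9.75
eef_pos: [558.0, -154.8, 59.2]
eef_rot: [3.142, -0.0, 1.551]
wrist_force: [0.3, 0.2, -1.3]
finger_gap: 11.5
finger_force: 45.0
clock: 10.05
eef_pos: [557.9, -154.8, 61.1]
eef_rot: [-3.141, -0.0, 1.551]
wrist_force: [0.4, 1.1, -4.0]
finger_gap: 11.7
finger_force: 45.0
```

```bash
python3 -m creep '[[-1,[0,0,-0.07],0],[-1,[0,0,-0.15],0],[-1,[0,0,-0.15],0],[-1,[0,0,-0.15],0]]'
python3 - <<'E'
from h import *
to(558,-154.8,55.5,1.551)
p,im=cam('side');cv2.imwrite('pics/s6.png',cv2.resize(im[210:390,290:470],None,fx=3.3,fy=3.3,interpolation=cv2.INTER_CUBIC)[:,:,::-1])
E
```

```text
clock: 10.45
eef_pos: [557.9, -154.9, 62.5]
eef_rot: [-3.141, -0.0, 1.551]
wrist_force: [0.6, 1.6, -4.1]
finger_gap: 11.7
finger_force: 45.0
shift cm [0.01 0.01 0.7 ] roll 0.0 | at [ 557.9 -154.9   62.5] yaw 1.5512 t 10.45
```

View pics/s6.png

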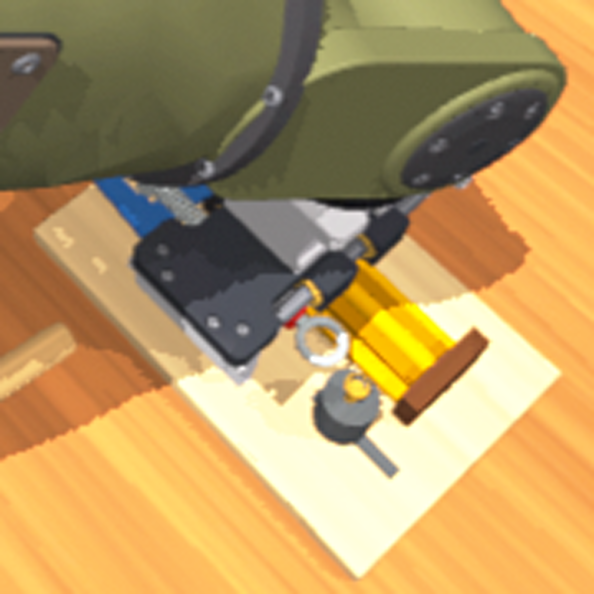

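The side crop shows the eye at crop (322,340), pixel (387.6,313), standing clear of the post. The post's brass head is at crop (357,387), pixel (398.2,327.3). Both are visible to the side camera, so I can take their offset in one view.

Run:
```python
from h import *
pt=manip.camera_params('side');q=lambda x,y:(290+(x+.5)/3.3-.5,210+(y+.5)/3.3-.5)
for z in (66,68,70): print(z,plane(ray(pt,*q(322,341)),z).round(1))
for z in (62,64.5): print(z,plane(ray(pt,*q(357,385)),z).round(1))
a=1.551;print('nominal eye',557.9-28*np.cos(a),-154.9-28*np.sin(a))
```

```text
66 [ 560.  -184.1   66. ]
68 [ 559.  -184.4   68. ]
70 [ 558.1 -184.7   70. ]
62 [ 557.3 -210.4   62. ]
64.5 [ 556.1 -210.7   64.5]
nominal eye 557.3457390533725 -182.8945136554119
```

```bash
python3 -m creep '[[-1,[-0.2,0,0],0],[-1,[-0.4,-0.01,0],0],[-1,[-0.6,-0.02,0],0],[-1,[-0.8,-0.03,0],0],[-1,[-1,-0.03,0],0],[-1,[-1.1,-0.03,0],0],[-1,[-1.1,-0.03,0],0]]'; python3 -m creep '[[-1,[-0.2,0,0],0],[-1,[-0.3,-0.01,0],0],[-1,[-0.4,-0.02,0],0],[-1,[-0.4,-0.02,0],0]]'
```

```text
clock: 11.2
eef_pos: [557.4, -165.9, 62.6]
eef_rot: [-3.141, -0.0, 1.551]
wrist_force: [-0.4, 1.1, -4.9]
finger_gap: 11.9
finger_force: 45.0
clock: 11.6
eef_pos: [557.2, -169.9, 62.6]
eef_rot: [-3.141, -0.0, 1.551]
wrist_force: [-0.1, 3.5, -4.0]
finger_gap: 11.7
finger_force: 45.0
```

```bash
python3 -m creep '[[-1,[-0.2,0,0],0],[-1,[-0.4,-0.01,0],0],[-1,[-0.6,-0.02,0],0],[-1,[-0.6,-0.02,0],0]]'; python3 -m creep '[[-1,[-0.2,0,0],0],[-1,[-0.4,-0.01,0],0],[-1,[-0.58,-0.02,0],0],[-1,[-0.58,-0.02,0],0]]'
python3 - <<'E'
from h import *
to(556.6,-181.7,62.5,1.551)
p,im=cam('side');im2=cam('scene')[1];np.save('pics/s7.npy',im)
a=cv2.resize(im[290:370,350:430],None,fx=5,fy=5,interpolation=cv2.INTER_CUBIC);b=cv2.resize(im2[90:170,160:240],None,fx=5,fy=5,interpolation=cv2.INTER_CUBIC)
cv2.imwrite('pics/s7.png',np.hstack([a,b])[:,:,::-1])
E
```

```text
clock: 12.0
eef_pos: [556.8, -176.0, 62.6]
eef_rot: [-3.141, -0.0, 1.551]
wrist_force: [0.9, 5.8, -5.3]
finger_gap: 11.8
finger_force: 45.0
clock: 12.4
eef_pos: [556.5, -181.5, 62.5]
eef_rot: [-3.141, -0.001, 1.551]
wrist_force: [0.5, 8.3, -5.1]
finger_gap: 11.4
finger_force: 45.0
shift cm [-0.02  0.01  0.  ] roll 0.0 | at [ 556.5 -181.5   62.5] yaw 1.551 t 12.4
```

View pics/s7.png

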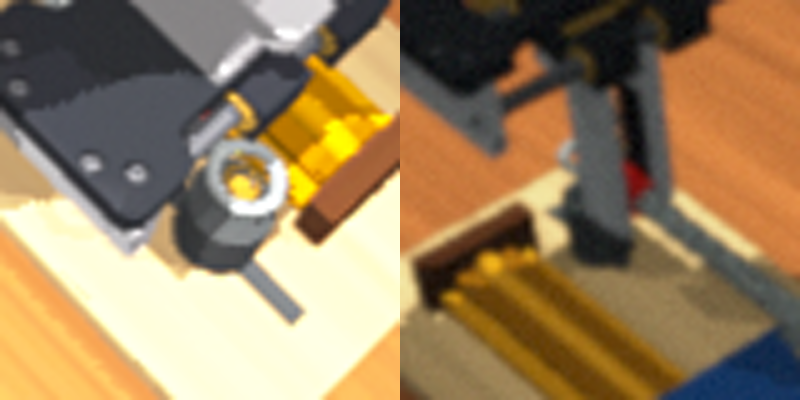

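The side crop (left half) shows the eye ring at crop (250,177), pixel (400,325.4), encircling the brass head at crop (244,184), pixel (398.8,326.8). The scene crop shows the fingers clear of the fence, with only the post behind them.

```bash
python3 - <<'E'
from h import *
pt=manip.camera_params('side')
print([plane(ray(pt,399.9,325.3),z).round(1) for z in (67,69)],[plane(ray(pt,398.7,326.7),z).round(1) for z in (62,64)])
E
python3 -m creep '[[-1,[0,0,0.1],0],[-1,[0,0,0.2],0],[-1,[0,0,0.3],0],[-1,[0,0,0.3],0]]'
```

```text
[array([ 558.9, -212.1,   67. ]), array([ 558. , -212.3,   69. ])] [array([ 557.8, -211.8,   62. ]), array([ 556.9, -212. ,   64. ])]
clock: 12.9
eef_pos: [556.6, -181.3, 59.6]
eef_rot: [3.142, -0.001, 1.551]
wrist_force: [0.3, 6.6, -3.3]
finger_gap: 11.6
finger_force: 45.0
```

```bash
python3 -m creep '[[-1,[0,0,0.1],0],[-1,[0,0,0.2],0],[-1,[0,0,0.3],0],[-1,[0,0,0.4],0],[-1,[0,0,0.4],0]]';python3 -m creep '[[-1,[0,0,0.1],0],[-1,[0,0,0.2],0],[-1,[0,0,0.3],0],[-1,[0,0,0.3],0]]';python3 -m creep '[[-1,[0,0,0.1],0],[-1,[0,0,0.2],0],[-1,[0,0,0.3],0],[-1,[0,0,0.35],0],[-1,[0,0,0.35],0]]'
```

```text
clock: 13.4
eef_pos: [556.8, -181.4, 56.0]
eef_rot: [3.141, -0.001, 1.551]
wrist_force: [-0.1, 7.7, -0.5]
finger_gap: 11.4
finger_force: 45.0
clock: 13.8
eef_pos: [557.0, -181.5, 53.2]
eef_rot: [3.141, -0.001, 1.551]
wrist_force: [0.1, 7.2, 2.3]
finger_gap: 11.6
finger_force: 45.0
clock: 14.3
eef_pos: [557.1, -181.5, 50.0]
eef_rot: [3.14, -0.0, 1.551]
wrist_force: [0.3, 6.9, 3.2]
finger_gap: 11.6
finger_force: 45.0
```

```bash
python3 -m creep '[[-1,[0,0,0.1],0],[-1,[0,0,0.15],0],[-1,[0.1,0,0.15],0],[-1,[0.25,0,0.15],0],[-1,[0.4,0,0.15],0],[-1,[0.4,0,0.15],0]]';python3 -m creep '[[-1,[0.1,0,0],0],[-1,[0.2,0,0],0],[-1,[0.2,0,0],0]]'
```

```text
clock: 14.9
eef_pos: [557.2, -177.5, 48.5]
eef_rot: [3.14, -0.0, 1.551]
wrist_force: [-0.7, 5.9, 2.5]
finger_gap: 11.5
finger_force: 45.0
clock: 15.2
eef_pos: [557.2, -176.3, 48.4]
eef_rot: [3.14, 0.001, 1.551]
wrist_force: [-0.8, -0.4, 3.0]
finger_gap: 11.2
finger_force: 45.0
```

The y force dropped from 5.9 to about zero, so the eye is caught on the post. I'll open slightly and lift away.

```bash
python3 -m creep '[[-0.75,[0,0,0],0],[-0.6,[0,0,0],0],[-0.55,[0,0,0],0],[-0.55,[0,0,0],0]]' && python3 -m creep '[[-0.55,[0,0,-0.5],0],[-0.55,[0,0,-1.5],0],[-0.55,[0,0,-3],0],[-0.55,[0,0,-6],0],[-0.55,[0,0,-10],0],[-0.55,[-3,0,-12],0],[-0.55,[-6,0,-12],0],[-0.55,[-6,0,-12],0]]'
python3 - <<'E'
from h import *
p,im=cam('wrist');im2=cam('side')[1];np.save('pics/w8.npy',im);np.save('pics/w8p.npy',p,allow_pickle=True)
a=cv2.resize(im[40:240,190:390],None,fx=2,fy=2,interpolation=cv2.INTER_CUBIC);b=cv2.resize(im2[225:365,300:440],(400,400),interpolation=cv2.INTER_CUBIC)
cv2.imwrite('pics/f8.png',np.hstack([a,b])[:,:,::-1])
E
```

```text
clock: 15.6
eef_pos: [556.5, -175.7, 47.4]
eef_rot: [-3.141, -0.0, 1.551]
wrist_force: [-0.3, 0.5, 0.7]
finger_gap: 21.0
finger_force: 0.0
clock: 16.4
eef_pos: [555.4, -238.4, 169.6]
eef_rot: [3.139, 0.002, 1.549]
wrist_force: [0.5, -0.0, -0.0]
finger_gap: 21.3
finger_force: 0.0
```

The picture allowance is used up, so I'll verify by numbers: lever angle, sleeve position, spring direction, and the keyhole's visible state.

Run:
```python
from h import *
p=np.load('pics/w8p.npy',allow_pickle=True).item();im=np.load('pics/w8.npy')
pt,side=cam('side');ps,sc=cam('scene')
def redc(im,pp,fish,near):
    i=im.astype(int);m=((i[...,0]>2.5*i[...,1])&(i[...,0]>2.5*i[...,2])&(i[...,0]>80)).astype(np.uint8)
    n,l,s,c=cv2.connectedComponentsWithStats(m);best=None
    for k in range(1,n):
        if s[k,4]>8:
            X=plane(ray(pp,*c[k],fish),55)
            if np.hypot(*(X[:2]-near))<40: best=(s[k,4],c[k],X) if best is None or s[k,4]>best[0] else best
    return best
rs=[]
for nm,i,q,f in (('wrist',im,p,True),('side',side,pt,False),('scene',sc,ps,False)):
    r=redc(i,q,f,np.array([557,-177]));print(nm,r)
    if r: rs.append(ray(q,*r[1],f))
print('sleeve',tri(rs))
def lev(i,q,f):
    h=cv2.cvtColor(i,cv2.COLOR_RGB2HSV);m=((h[...,0]>100)&(h[...,0]<128)&(h[...,1]>130)).astype(np.uint8)
    n,l,s,c=cv2.connectedComponentsWithStats(m);
    k=min((k for k in range(1,n) if s[k,4]>150),key=lambda k:np.hypot(*(plane(ray(q,*c[k],f),50)[:2]-[598,-65])))
    hu=cv2.convexHull(max(cv2.findContours((l==k).astype(np.uint8),0,1)[0],key=len))[:,0]
    w=np.array([plane(ray(q,*u,f),50)[:2] for u in hu],np.float32);r=cv2.minAreaRect(w);return np.round(cv2.boxPoints(r),1).tolist(),r
for i,q,f in ((np.load('pics/side0.npy'),pt,0),(side,pt,0),(np.load('pics/scene0.npy'),ps,0),(sc,ps,0),(np.load('pics/w3.npy'),np.load('pics/w3p.npy',allow_pickle=True).item(),1),(im,p,1)): print(lev(i,q,f))
print(st()['eef_pos'],st()['wrist_force'])
```

```text
wrist (np.int32(375), array([273.976     , 139.77066667]), array([ 556.61113944, -177.00737627,   55.        ]))
side (np.int32(126), array([382.1984127 , 313.53968254]), array([ 557.73282229, -177.31940973,   55.        ]))
scene (np.int32(52), array([205.82692308, 132.73076923]), array([ 558.50142671, -177.89144478,   55.        ]))
sleeve (array([ 557.59135873, -177.43814467,   54.95494856]), [np.float64(1.068654406885566), np.float64(0.18700857161368062), np.float64(1.008883553657551)])
([[538.7000122070312, -78.69999694824219], [657.7000122070312, -91.80000305175781], [662.9000244140625, -45.099998474121094], [543.7999877929688, -32.0]], ((600.779296875, -61.920318603515625), (46.97246551513672, 119.7835693359375), 83.70502471923828))Traceback (most recent call last):
  File "<stdin>", line 23, in <module>
  File "<stdin>", line 20, in lev
ValueError: min() iterable argument is empty
```

Run:
```python
from h import *
p,im=cam('wrist')
h=cv2.cvtColor(im,cv2.COLOR_RGB2HSV);m=((h[...,0]>95)&(h[...,0]<130)&(h[...,1]>110)).astype(np.uint8)
n,l,s,c=cv2.connectedComponentsWithStats(m)
for k in range(1,n):
    if s[k,4]>60: print(s[k],plane(ray(p,*c[k],True),50).round(1))
m[200:]=0
ys,xs=np.nonzero(m);W=np.array([plane(ray(p,x,y,True),50)[:2] for x,y in zip(xs,ys)])
ok=(W[:,0]>520)&(W[:,0]<640)&(W[:,1]>-120)&(W[:,1]<-20);W=W[ok]
for nm,f in (('far',max),('near',min)):
    b=[(x,f(W[abs(W[:,0]-x)<1.5,1])) for x in range(545,640,5) if (abs(W[:,0]-x)<1.5).sum()>3];b=np.array(b);
    k=np.polyfit(b[:,0],b[:,1],1);r=abs(b[:,1]-np.polyval(k,b[:,0]));b=b[r<np.median(r)*3+.3];k=np.polyfit(b[:,0],b[:,1],1);print(nm,len(b),'slope',k[0].round(4),'y at 600',np.polyval(k,600).round(1))
print('slope shut expected',-np.tan(np.pi/2-1.549), st()['clock'])
```

```text
[ 251    0  137   48 4736] [599.1 -66.9  50. ]
far 19 slope 0.0308 y at 600 -46.3
near 16 slope -0.0269 y at 600 -86.9
slope shut expected -0.021799779116256243 16.65
```

```bash
python3 -c "
from cell import manip
print(manip.sign_off())"
```

```text
the job is handed in; nothing more can be done
None
```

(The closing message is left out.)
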